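# Grade the easel spring plungers by squeeze

## Task

Three look-alike spring plungers for the easel lie among the clutter. Squeeze each one end to end and grade them by how far the button goes in under the same firm squeeze: the one that gives most belongs in the tray bay marked with one rivet, the middle one in the bay with two, the one that gives least in the bay with three. Set them down, without dropping them, flat along their bays, and do not shove or knock over the other things on the table.

Things in the scene. Friction and masses are not known exactly. Their poses are not given: they have to be found in the camera images.
- plunger_p_center (a point): centre (half-way along, 15 mm above the underside) of a loose spring plunger lying on the table; the three look identical: 66 mm long, 30 wide, 30 high, 150 g. x axis = its long axis: a 40 mm dark-and-bright metal housing with square 30 mm flanges (from -33 to +7 mm) and a sprung button (+7 to +33 mm) on a 15 mm rod with a round, slightly domed 23 mm head that faces +x, its axis 15 mm above the underside. z axis up
- plunger_p_button (a joint): how far the button is pushed into the housing (m): 0 fully out. It springs back. A squeeze of 7 N or more pushes it in as far as it will go; inside, the three differ: one goes in about 16 mm, one 10, one 4 (squeezed where it lies, rubbing on the table can hold the button a few mm short; held clear of the table it goes all the way), and which lies where changes from start to start
- plunger_p_ring (a joint): black rubber witness ring, 21 mm diameter, 2.5 mm thick, on the button's rod: distance pushed along the rod towards the head (m). It starts against the housing at 0; the housing pushes it as the button goes in and it stays there by friction when the button comes out again, showing how far the button went
- plunger_q_center (a point): centre (half-way along, 15 mm above the underside) of a loose spring plunger lying on the table; the three look identical: 66 mm long, 30 wide, 30 high, 150 g. x axis = its long axis: a 40 mm dark-and-bright metal housing with square 30 mm flanges (from -33 to +7 mm) and a sprung button (+7 to +33 mm) on a 15 mm rod with a round, slightly domed 23 mm head that faces +x, its axis 15 mm above the underside. z axis up
- plunger_q_button (a joint): how far the button is pushed into the housing (m): 0 fully out. It springs back. A squeeze of 7 N or more pushes it in as far as it will go; inside, the three differ: one goes in about 16 mm, one 10, one 4 (squeezed where it lies, rubbing on the table can hold the button a few mm short; held clear of the table it goes all the way), and which lies where changes from start to start
- plunger_q_ring (a joint): black rubber witness ring, 21 mm diameter, 2.5 mm thick, on the button's rod: distance pushed along the rod towards the head (m). It starts against the housing at 0; the housing pushes it as the button goes in and it stays there by friction when the button comes out again, showing how far the button went
- plunger_r_center (a point): centre (half-way along, 15 mm above the underside) of a loose spring plunger lying on the table; the three look identical: 66 mm long, 30 wide, 30 high, 150 g. x axis = its long axis: a 40 mm dark-and-bright metal housing with square 30 mm flanges (from -33 to +7 mm) and a sprung button (+7 to +33 mm) on a 15 mm rod with a round, slightly domed 23 mm head that faces +x, its axis 15 mm above the underside. z axis up
- plunger_r_button (a joint): how far the button is pushed into the housing (m): 0 fully out. It springs back. A squeeze of 7 N or more pushes it in as far as it will go; inside, the three differ: one goes in about 16 mm, one 10, one 4 (squeezed where it lies, rubbing on the table can hold the button a few mm short; held clear of the table it goes all the way), and which lies where changes from start to start
- plunger_r_ring (a joint): black rubber witness ring, 21 mm diameter, 2.5 mm thick, on the button's rod: distance pushed along the rod towards the head (m). It starts against the housing at 0; the housing pushes it as the button goes in and it stays there by friction when the button comes out again, showing how far the button went
- tray: fixed light wood sorting tray, 140 mm in y, from -80 to +67 mm in x; origin at the centre of its three bays, on the table. Three open bays side by side, each 124 long (tray x) and 40 wide, floor 4 mm high, divider walls 5 thick and 14 high, end walls 10 high. A ledge at the -x end (towards the robot) bears one, two or three rivet heads in front of each bay
- bay_1 (a point): centre of the floor of the bay with one rivet (leftmost), 4 mm above the table; x axis along the bay
- bay_2 (a point): centre of the floor of the bay with two rivets (middle), 4 mm above the table; x axis along the bay
- bay_3 (a point): centre of the floor of the bay with three rivets (rightmost), 4 mm above the table; x axis along the bay
- jar_violet_center (a point): bystander, loose: squat paint jar with white lid, 50 diameter, 58 tall mm; centre, half-way up; it varies in place and is to be left alone
- medium_jar_center (a point): bystander, loose: small glass jar, 62 diameter, 74 tall mm; centre, half-way up; it varies in place and is to be left alone
- drier_bottle_center (a point): bystander, loose: small brown bottle with black cap, 31 diameter, 74 tall mm; centre, half-way up; it varies in place and is to be left alone
- eraser_center (a point): bystander, loose: eraser lying flat, 25 x 48 x 14 mm; centre, half-way up; it varies in place and is to be left alone
- key_wedge_0_center (a point): bystander, loose: thin wooden wedge lying flat, 22 x 62 x 5 mm; centre, half-way up; it varies in place and is to be left alone
- peg_center (a point): bystander, loose: clip lying flat, 15 x 72 x 12 mm; centre, half-way up; it varies in place and is to be left alone
- oil_bottle_center (a point): bystander, loose: tall bottle, 67 diameter, 193 tall mm; centre, half-way up; it varies in place and is to be left alone
Mind the look-alikes: they are no part of the job. What is shaped like the part that bears plunger_q_center but pink or red is not meant.

How it is judged:
At the end, for the whole second after the job is handed in: Plungers flat in the tray, in bays by the travel their witness rings show (12 to 19 mm: one rivet; 6 to 13: two; 2.5 to 7: three), within 10 mm of the centre line, 34 mm along it and 0.3 rad of its direction, either way round, at rest, buttons out within 1.5 mm (((y of plunger_p_center in the frame of bay_1 between -0.01 and 0.01 m and value of joint plunger_p_ring between 0.012 and 0.019 m) or (y of plunger_p_center in the frame of bay_2 between -0.01 and 0.01 m and value of joint plunger_p_ring between 0.006 and 0.013 m) or (y of plunger_p_center in the frame of bay_3 between -0.01 and 0.01 m and value of joint plunger_p_ring between 0.0025 and 0.007 m)) and x of plunger_p_center in the frame of bay_2 between -0.034 and 0.034 m and z of each of plunger_p_center, plunger_q_center, plunger_r_center in the frame of bay_2 below 0.02 m and angle between the x axis of each of plunger_p_center, plunger_q_center, plunger_r_center and the x axis of tray, either way round below 0.3 rad and value of joint each of plunger_p_button, plunger_q_button, plunger_r_button below 0.0015 m and linear speed of each of plunger_p, plunger_q, plunger_r below 0.02 m/s and ((y of plunger_q_center in the frame of bay_1 between -0.01 and 0.01 m and value of joint plunger_q_ring between 0.012 and 0.019 m) or (y of plunger_q_center in the frame of bay_2 between -0.01 and 0.01 m and value of joint plunger_q_ring between 0.006 and 0.013 m) or (y of plunger_q_center in the frame of bay_3 between -0.01 and 0.01 m and value of joint plunger_q_ring between 0.0025 and 0.007 m)) and x of plunger_q_center in the frame of bay_2 between -0.034 and 0.034 m and ((y of plunger_r_center in the frame of bay_1 between -0.01 and 0.01 m and value of joint plunger_r_ring between 0.012 and 0.019 m) or (y of plunger_r_center in the frame of bay_2 between -0.01 and 0.01 m and value of joint plunger_r_ring between 0.006 and 0.013 m) or (y of plunger_r_center in the frame of bay_3 between -0.01 and 0.01 m and value of joint plunger_r_ring between 0.0025 and 0.007 m)) and x of plunger_r_center in the frame of bay_2 between -0.034 and 0.034 m); the robot touches nothing.
It fails at once if a plunger is dropped or thrown (moves at more than 0.7 m/s with no finger on it) ((linear speed of plunger_p above 0.7 m/s and contact force between the fingers and plunger_p below 0.1 N) or (linear speed of plunger_q above 0.7 m/s and contact force between the fingers and plunger_q below 0.1 N) or (linear speed of plunger_r above 0.7 m/s and contact force between the fingers and plunger_r below 0.1 N)).
It fails at once if a bystander is shoved more than 25 mm or knocked over (distance of any of jar_violet_center, medium_jar_center, drier_bottle_center, eraser_center, key_wedge_0_center, peg_center, oil_bottle_center from where it was at the start of the episode above 0.025 m).
It also fails if it takes over 72 s, if anything falls off the work surface, if the arm or the gripper's body presses on something with over 40 N, if the wrist force passes 120 N, or if a joint passes its speed limit or range.

## Robot

A 6-joint arm with a two-finger parallel gripper is mounted at the origin on a cart in front of the work surface, level with it; the furniture and walls round the work are solid. World frame = base frame: x ahead of the robot, y to its left, z up, the work surface at z = 0. Lengths are in m, angles in rad, forces in N, time in s.
With the tool pointing down it reaches from about 0.225 to 0.875 m from the base axis. Payload 3.4 kg.
Tool frame: the origin (TCP) lies on the centre line of the jaws, within the pads' length; the fingertips stand 11 mm ahead of it and the grasp point (between the pads) lies 8 mm behind it; z points along the fingers, y is the line along which they close (so a half turn about z gives the same grasp; the last joint's range is limited). The gripper opens to 85 mm and grips with 20 to 120 N. Pads are 22 mm wide; open, the fingers measure 114 mm over their backs; the gripper's body (76 mm by 85 mm) begins 54 mm behind the grasp point. The pads swing forward as they close: fully open they stand 13 mm farther back than shut.
Start: joints at [-1.467, 0.276, 1.505, -0, 1.361, -0.121], TCP at [0.128, -0.561, 0.203] pointing down, gripper open.
Joint ranges: [-2.89, 2.89], [-0.75, 2.08], [0.22, 2.7], [-1.18, 4.32], [0.11, 2.71], [-2.7, 2.7]. Speed limits (rad/s): [2.57, 2.57, 3.14, 3.14, 3.14, 3.14].

## Interface

Orientations are given as a unit quaternion [w, x, y, z].
In Python, from rig import manip, eyes, job gives the robot as it stands.
- The arm moves only by the tool drive_tool, never from a script. Its argument "rows" is a list of rows, each a list of 3 entries, a list of its own where there are three numbers: the turn, a rotation vector about the world's x, y, z in rad, then the shift along the world's x, y, z in cm, then the finger opening in cm, from 0 to 8.54. A call has 1 to 8 rows; each row shifts and turns the commanded pose from where the row before left it; what a row does not reach is not made up. A row lasts 1/8 s, in which the tool goes at most 62.5 mm and 10.7 degrees, less where a joint would pass 70% of its speed; a pose out of reach is approached as far as the arm can. A call is refused whole if a number of a shift passes 6.25 or a number of a turn 0.188, either way. A call with a gripper value outside its range is refused whole. The fingers move at their own pace and stop on an object; "force" is the grip in N (left out, the last holds). Time passes only in rows, so rows that do not move let the fingers close. It gives the time, the measured TCP pose, the force, the opening and the grip force at its end, in the units of the state.
- manip.get_state(): the state, without advancing time (a new reading comes with each control period).
- eyes.get_image(name): name is "side" or "top"; returns the picture (400x640x3 uint8, red, green, blue); there is no depth.
- eyes.get_calibration(name): a dict with "camera_matrix" (3x3 intrinsics, pixels), "view" (4x4, takes a point from world to camera coordinates). Camera axes: x right, y up, looking along -z (the intrinsics and any distortion apply to the point x, -y, -z); pixel columns grow to the right and rows downward; lengths in m; the calibration is good to about 2 mm. A picture is of the moment at which its call begins. get_calibration takes no time and is no camera call.
- job.sign_off(): hands the job in; it is judged then, once.
The state is a dict: "clock": time; "qpos": joint angles; "qd": joint speeds; "effort": joint torques, N m; "position": TCP position; "ee_rot": TCP orientation; "contact_force": force on the tool from outside, world axes, zero at the start; "moment": the same for the moment, N m; "width": finger opening in m; "gripper_force": force on a finger pad.
Only numpy, scipy, OpenCV 4.12 (cv2) and the standard library are available. Lean on these libraries where they do the work, as an engineer would, in place of code of your own. Each camera call takes 0.05 s, during which the arm holds its last target. There are 200 camera calls.

## Working session

There is one attempt and no reset: what is moved stays moved. The work goes in short steps, Python scripts to look and compute and a tool call to move; the robot and the scene stay as the last step left them, time stands still between calls to the robot, and variables do not carry over. Pictures are saved under pics/ and viewed, at most 10 in all, crops included, and the job is handed in when it is done.

Besides the shell and the picture viewer there is one more tool, called after "Emit:" in YAML: its name, and indented under it one key for each argument. drive_tool: Moves the arm, as the interface text tells. Its arguments: {"type":"object","properties":{"rows":{"type":"array"},"force":{"type":"number"}},"required":["rows"]}

```bash
mkdir -p pics; python3 - <<'E'
from rig import manip, eyes, job
import cv2
for n in ("top","side"):
    im=eyes.get_image(n); cv2.imwrite(f"pics/{n}0.png",im[:,:,::-1])
    c=eyes.get_calibration(n); print(n,c)
s=manip.get_state(); print(s)
E
```

```text
top {'camera_matrix': array([[469.4097328 ,   0.        , 316.81507418],
       [  0.        , 469.4097328 , 201.99914519],
       [  0.        ,   0.        ,   1.        ]]), 'view': array([[-0.02072754, -0.99950835,  0.02352519, -0.09646701],
       [ 0.9980346 , -0.01929369,  0.05962126, -0.53797114],
       [-0.05913805,  0.02471475,  0.99794382, -1.46405337],
       [ 0.        ,  0.        ,  0.        ,  1.        ]])}
side {'camera_matrix': array([[366.94696535,   0.        , 318.15576541],
       [  0.        , 366.94696535, 199.54353065],
       [  0.        ,   0.        ,   1.        ]]), 'view': array([[ 0.99988647, -0.00422774,  0.01446286, -0.5494778 ],
       [-0.01185962,  0.37128175,  0.92844451, -0.0348355 ],
       [-0.00929501, -0.92851063,  0.37118946, -1.24561255],
       [ 0.        ,  0.        ,  0.        ,  1.        ]])}
{'clock': 0.1, 'qpos': array([-1.46699975e+00,  2.76531429e-01,  1.50601427e+00,  2.11697296e-05,
        1.36070135e+00, -1.20985623e-01]), 'qd': array([ 0.00056186, -0.00190992, -0.00327031,  0.00056412,  0.0007197 ,
        0.00210055]), 'effort': array([ 1.01558358e-03, -4.17699873e+01, -2.46404099e+01, -2.00535028e-04,
        5.80925698e-03, -4.44445931e-06]), 'position': array([ 0.12812059, -0.56001104,  0.20232335]), 'ee_rot': array([-8.27074767e-04,  9.93690675e-01,  1.12152392e-01,  1.74591570e-05]), 'contact_force': array([-0.02938044,  0.5999861 , -0.77067463]), 'moment': array([-0.01596125,  0.03538211, -0.03298796]), 'gripper_force': 0.0, 'width': 0.08539804126177707}
```

View pics/top0.png

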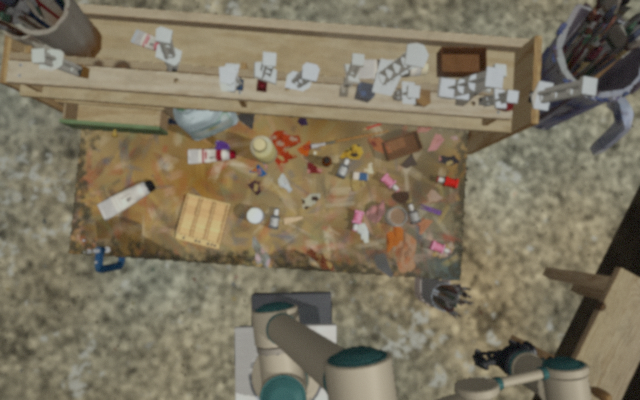

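View pics/side0.png

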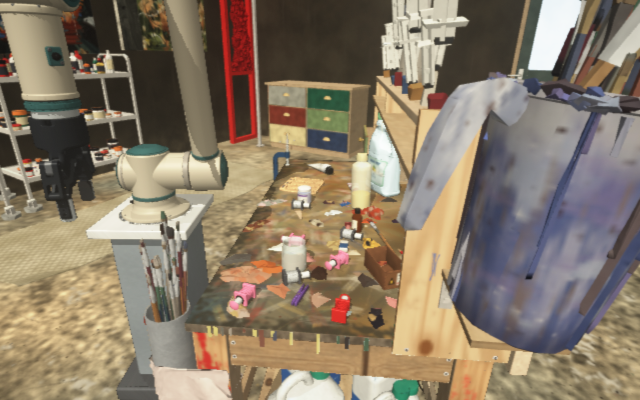

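The top view shows the tray at about (204,220). The likely grey plungers are at (275,217), (343,168) and (414,212), and the pink ones are decoys. I'll zoom in on those three.

```bash
cat > h.py <<'E'
from rig import manip, eyes, job
import cv2, numpy as np
def ray(n,u,v,z):
    c=eyes.get_calibration(n);K=c['camera_matrix'];V=c['view'];R=V[:3,:3];t=V[:3,3]
    d=np.linalg.inv(K)@[u,v,1];d=R.T@(d*[1,-1,-1]);o=-R.T@t
    return o+d*(z-o[2])/d[2]
def proj(n,p):
    c=eyes.get_calibration(n);q=c['view'][:3,:3]@p+c['view'][:3,3];q=c['camera_matrix']@(q*[1,-1,-1]);return q[:2]/q[2]
def avg(n,k=3): return np.mean([eyes.get_image(n).astype(float) for _ in range(k)],0).astype(np.uint8)[:,:,::-1]
def crop(im,u,v,w,h,s): # label ticks
    u0,v0=int(u-w//2),int(v-h//2)
    c=cv2.resize(im[v0:v0+h,u0:u0+w],None,fx=s,fy=s,interpolation=cv2.INTER_CUBIC)
    for i in range(0,w,10):
        cv2.line(c,(i*s,0),(i*s,6),(0,255,0),1)
        if i%20==0: cv2.putText(c,str(u0+i),(i*s,16),0,.35,(0,255,255),1)
    for i in range(0,h,10):
        cv2.line(c,(0,i*s),(6,i*s),(0,255,0),1)
        if i%20==0: cv2.putText(c,str(v0+i),(8,i*s+4),0,.35,(0,255,255),1)
    return c
E
python3 - <<'E'
from h import *
im=cv2.imread("pics/top0.png")
a=[crop(im,204,220,66,50,6),crop(im,275,217,66,50,6),crop(im,345,168,66,50,6),crop(im,410,212,66,50,6)]
cv2.imwrite("pics/c1.png",np.vstack([np.hstack(a[:2]),np.hstack(a[2:])]))
E
```

```text
(no output)
```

View pics/c1.png

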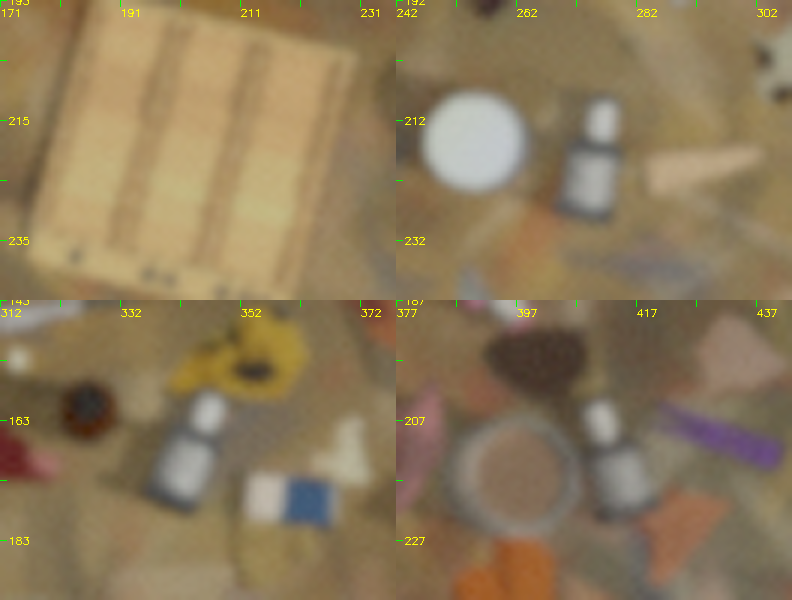

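The zoom gives these pixel positions:

| Plunger | Head | Tail |
|---|---|---|
| A | (277,208) | (273,228) |
| B | (347,158.5) | (340.7,177) |
| C | (410.7,203.7) | (415,223) |

The glass jar is to the left of C and the drier bottle is to the left of B. Next I'll fit poses and check them with an overlay.

```bash
cat > fit.py <<'E'
from h import *
im=cv2.imread("pics/top0.png")
P={}
for k,h,b in (("A",(277,208.2),(273.2,228.2)),("B",(347.3,158.5),(340.7,177.2)),("C",(410.7,203.7),(415.2,222.8))):
    a=ray("top",*h,.018);c=ray("top",*b,.018);P[k]=np.r_[(a+c)[:2]/2,np.arctan2(*(a-c)[1::-1])]
    print(k,P[k].round(4),np.linalg.norm(a-c).round(4))
for n,u,v,z in (("violet",254.5,215.5,.058),("medium",397.2,216.2,.074),("drier",326.3,161,.074),("eraser",360,176,.01)): print(n,ray("top",u,v,z).round(3))
q=[ray("top",u,v,.008)[:2] for u,v in ((175.2,236.7),(220,245),(230.5,203.3))]
yaw=np.arctan2(*(q[2]-q[1])[::-1]); ax=np.array([np.cos(yaw),np.sin(yaw)])
T=np.r_[(q[0]+q[2])/2+ax*.0065,yaw];print("tray",T.round(4),np.linalg.norm(q[0]-q[1]),np.linalg.norm(q[2]-q[1]),np.arctan2(*(q[0]-q[1])[::-1])-np.pi/2)
P["T"]=T
np.save("P.npy",np.array([P[k] for k in "ABCT"]))
E
cat > ov.py <<'E'
from h import *
P=np.load("P.npy");o=[]
def poly(c,p,pts,u0,v0,s,col):
    x,y,t=p;R=np.array([[np.cos(t),-np.sin(t)],[np.sin(t),np.cos(t)]])
    q=np.array([ (proj("top",np.r_[R@a[:2]+[x,y],a[2]])-[u0,v0]+.5)*s for a in np.array(pts)])
    cv2.polylines(c,[q.round().astype(int)],True,col,1)
im=cv2.imread("pics/top0.png")
for p,h in zip(P,(0,0,0,1)):
    u,v=proj("top",np.r_[p[:2],.015]).astype(int);s=6;c=crop(im,u,v,66,50,s);u0,v0=u-33,v-25
    if h:
        poly(c,p,[(-.08,-.07,.01),(-.08,.07,.01),(.067,.07,.01),(.067,-.07,.01)],u0,v0,s,(0,0,255))
        for y in (-.0225,.0225): poly(c,p,[(-.062,y,.014),(.062,y,.014)],u0,v0,s,(255,0,0))
    else:
        poly(c,p,[(-.033,-.015,.03),(-.033,.015,.03),(.007,.015,.03),(.007,-.015,.03)],u0,v0,s,(0,0,255))
        poly(c,p,[(.007,-.0115,.015),(.007,.0115,.015),(.033,.0115,.015),(.033,-.0115,.015)],u0,v0,s,(255,0,0))
    o.append(c)
import sys
cv2.imwrite(sys.argv[1],np.vstack([np.hstack(o[:2]),np.hstack(o[2:])]))
E
python3 fit.py; python3 ov.py pics/o1.png
```

```text
A [ 0.4875  0.0249 -0.2031] 0.0639
B [ 0.6427 -0.1957 -0.3613] 0.0634
C [ 0.4944 -0.4107  0.2001] 0.062
violet [0.496 0.085 0.058]
medium [ 0.485 -0.349  0.074]
drier [ 0.657 -0.137  0.074]
eraser [ 0.617 -0.247  0.01 ]
tray [ 0.4931  0.2508 -0.2557] 0.1427059558806784 0.13501345574310858 -0.20439610889853865
```

View pics/o1.png

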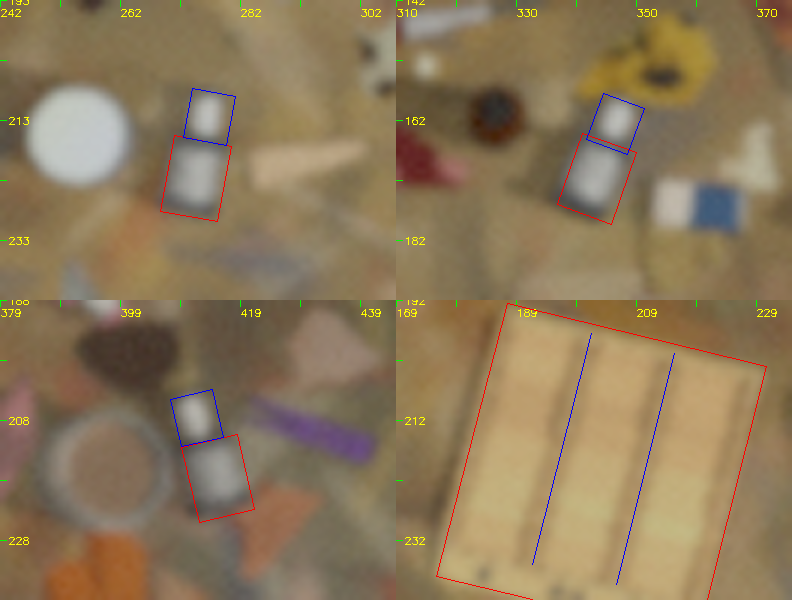

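```bash
cat > rect.py <<'E'
from h import *
im=avg("top",6)
P=np.load("P.npy");x,y,t=P[3];t=-.23
s=3.;g=np.array([[-.1,-.09],[-.1,.09],[.085,.09],[.085,-.09]])
R=np.array([[np.cos(t),-np.sin(t)],[np.sin(t),np.cos(t)]])
src=np.float32([proj("top",np.r_[R@a+[x,y],.012]) for a in g])
dst=np.float32([[(.09-a[1])*1000*s,(.085-a[0])*1000*s] for a in g])
w=cv2.warpPerspective(im,cv2.getPerspectiveTransform(src,dst),(540,555),flags=cv2.INTER_CUBIC)
w=cv2.convertScaleAbs(w,alpha=1.6,beta=-60)
for i in range(-80,90,10):
    X=int((90-i)*3);cv2.line(w,(X,0),(X,8),(0,255,0),1);cv2.putText(w,str(i),(X-8,20),0,.35,(0,255,255),1)
    Y=int((85-i)*3);cv2.line(w,(0,Y),(8,Y),(0,255,0),1);cv2.putText(w,str(i),(10,Y+4),0,.35,(0,255,255),1)
cv2.imwrite("pics/rect.png",w)
g=cv2.cvtColor(w,6).astype(float)
E
python3 rect.py
```

```text
(no output)
```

View pics/rect.png

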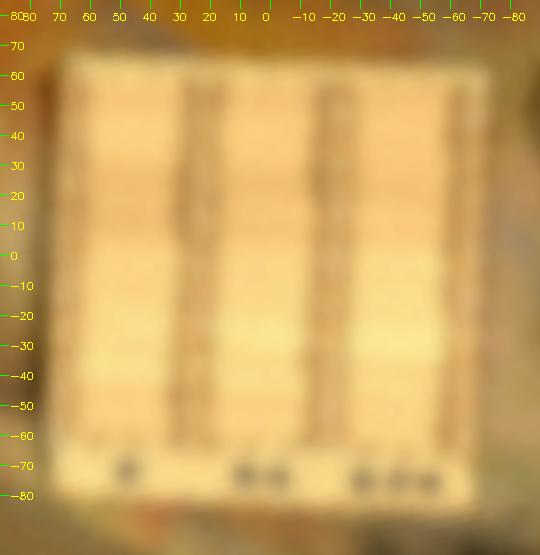

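Rectified, the tray outline gives its origin at about (0.4915, 0.2515) with yaw −0.265, and rivets 1, 2 and 3 run left to right. I'm now moving above plunger A.

Emit:
drive_tool:
  rows:
    - [[0,0,0.082],[2.6,4.2,0],8.5]
    - [[0,0,0.082],[2.6,4.2,0],8.5]
    - [[0,0,0.082],[2.6,4.2,0],8.5]
    - [[0,0,0.082],[2.6,4.2,0],8.5]
    - [[0,0,0.082],[2.6,4.2,0],8.5]
    - [[0,0,0.082],[2.6,4.2,0],8.5]
    - [[0,0,0.082],[2.6,4.2,0],8.5]
  force: 20

```text
clock: 1.27
position: [0.3109, -0.2653, 0.2034]
ee_rot: [0.001, 0.921, 0.39, 0.0]
contact_force: [0.1, -0.8, -0.1]
width: 0.0849
gripper_force: 0.0
```

Emit:
drive_tool:
  rows:
    - [[0,0,0.082],[2.6,4.2,0],8.5]
    - [[0,0,0.082],[2.6,4.2,0],8.5]
    - [[0,0,0.082],[2.6,4.2,0],8.5]
    - [[0,0,0.082],[2.6,4.2,0],8.5]
    - [[0,0,0.082],[2.5,4.2,0],8.5]
    - [[0,0,0.082],[2.5,4.1,0],8.5]
    - [[0,0,0.082],[2.5,4.0,0],8.5]
    - [[0,0,0],[0,0,0],8.5]

```text
clock: 2.28
position: [0.4906, 0.0269, 0.203]
ee_rot: [-0.0, 0.772, 0.635, 0.001]
contact_force: [-0.4, -0.3, 1.1]
width: 0.085
gripper_force: 0.0
```

Emit:
drive_tool:
  rows:
    - [[0,0,-0.009],[-0.3,-0.2,-4],8.5]
    - [[0,0,0],[0,0,-5],8.5]
    - [[0,0,0],[0,0,-4],8.5]
    - [[0,0,0],[0,0,-3],8.5]
    - [[0,0,0],[0,0,-2],8.5]
    - [[0,0,0],[0,0,-1.2],8.5]
    - [[0,0,0],[0,0,0],8.5]

```text
clock: 3.15
position: [0.4855, 0.0219, 0.0108]
ee_rot: [-0.0, 0.777, 0.63, -0.001]
contact_force: [-0.6, 0.9, 0.9]
width: 0.0848
gripper_force: 0.0
```

```bash
python3 - <<'E'
from h import *
t=avg("top",4);s=avg("side",4)
u,v=proj("side",np.array([.49,.025,.03]));U,V=proj("top",np.array([.49,.025,.03]))
cv2.imwrite("pics/d1.png",np.hstack([crop(s,u,v,64,64,6),crop(t,U,V,64,64,6)]));print(manip.get_state()["position"])
E
```

```text
[0.4865568  0.02243722 0.01166469]
```

View pics/d1.png

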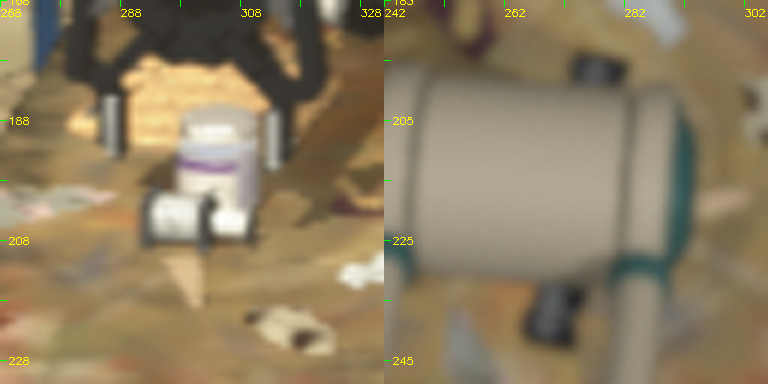

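```bash
python3 - <<'E'
from h import *
for x in (.4865-.045,.4865+.045):
  for z in (0,.013,.03): print(x,z,proj("side",np.array([x,.022,z])).round(1))
print(proj("side",np.array([.4875,.0249,.0])),proj("side",np.array([.4875,.0249,.03])))
print(proj("side",np.array([.496,.085,.058])))
E
```

```text
0.4415 0 [286.9 208.8]
0.4415 0.013 [286.9 205.3]
0.4415 0.03 [286.8 200.7]
0.5315 0 [312.9 209.1]
0.5315 0.013 [313.  205.6]
0.5315 0.03 [313. 201.]
[300.24784785 208.58479635] [300.21599381 200.56657999]
[303.26743954 187.00226655]
```

```bash
python3 - <<'E'
from h import *
print(manip.get_state()["position"],manip.get_state()["qpos"].round(4))
s=avg("side",4)
u0,v0,k=260,150,8;c=crop(s,300,185,80,70,k)
for x in (.4365,.5365):
  for z in (.013,.05):
    p=(proj("side",np.array([x,.022,z]))-[260,150])*k;cv2.circle(c,tuple(p.astype(int)),3,(0,0,255),1)
cv2.imwrite("pics/d2.png",c)
E
```

```text
[0.4865568  0.02243722 0.01166469] [-0.0969  0.3381  1.9651 -0.      0.8371  0.11  ]
```

View pics/d2.png

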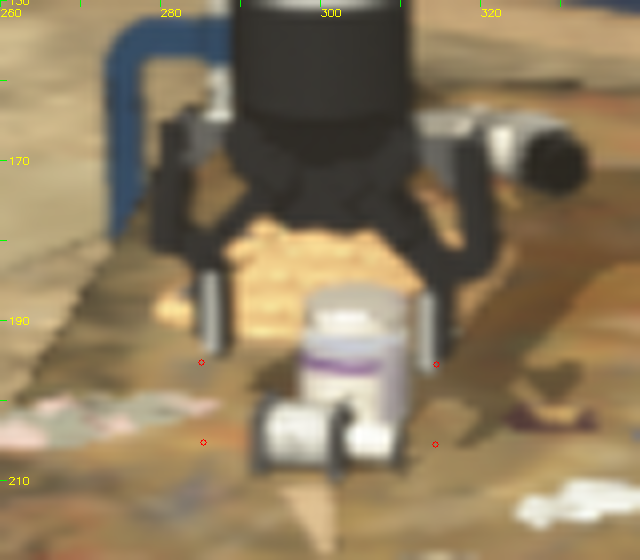

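```bash
python3 - <<'E'
from h import *
for z in (.19,.2,.205,.25): print(z,proj("side",np.array([.128,-.56,z])).round(1), proj("top",np.array([.128,-.56,z])).round(1))
for z in (.05,.08,.1,.15):print(z,proj("top",np.array([.4865,.0224,z])).round(1),proj("top",np.array([.4865-.065,.0224,z])).round(1),proj("top",np.array([.4865+.065,.0224,z])).round(1))
E
```

```text
0.19 [ 85.4 237.5] [485.3 342.6]
0.2 [ 84.1 232.5] [486.7 343.5]
0.205 [ 83.5 230. ] [487.4 343.9]
0.25 [ 77.7 206.6] [494. 348.]
0.05 [275.2 218.2] [275.6 239.4] [274.9 197.1]
0.08 [274.6 218. ] [274.9 239.6] [274.3 196.4]
0.1 [274.1 217.8] [274.5 239.8] [273.8 196. ]
0.15 [273.  217.4] [273.3 240.1] [272.6 194.7]
```

The side view shows the fingertips near row 195. That puts them about 50 mm up, which doesn't match the reported z. I'll creep down with the force watched and then look again.

Emit:
drive_tool:
  rows:
    - [[0,0,0],[0,0,-0.4],8.5]
    - [[0,0,0],[0,0,-0.4],8.5]
    - [[0,0,0],[0,0,0],8.5]

```text
clock: 4.12
position: [0.4857, 0.0225, 0.0026]
ee_rot: [-0.0, 0.776, 0.63, -0.0]
contact_force: [0.1, -0.1, -0.4]
width: 0.0848
gripper_force: 0.0
```

Emit:
drive_tool:
  rows:
    - [[0,0,0],[0,0,-0.4],8.5]
    - [[0,0,0],[0,0,-0.4],8.5]
    - [[0,0,0],[0,0,-0.4],8.5]
    - [[0,0,0],[0,0,0],8.5]

```text
clock: 4.62
position: [0.4858, 0.0224, -0.0093]
ee_rot: [-0.0, 0.776, 0.63, -0.0]
contact_force: [-0.4, 0.5, 0.1]
width: 0.0847
gripper_force: 0.0
```

```bash
python3 - <<'E'
from h import *
print(manip.get_state()["position"])
s=avg("side",4);t=avg("top",4)
cv2.imwrite("pics/d3.png",np.hstack([crop(s,300,190,66,60,6),crop(t,274,218,66,60,6)]))
E
```

```text
[ 0.48579502  0.02242439 -0.00930277]
```

View pics/d3.png

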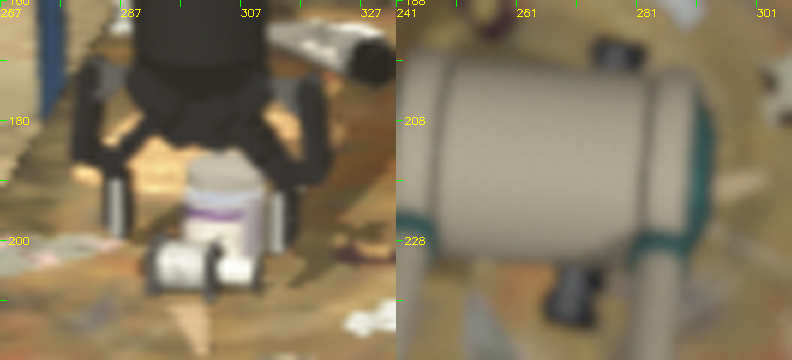

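The picture confirms it: the tips are at about 30 mm while z reads −9 mm, so z has an offset. x and y agree. I'll go down another 19 mm with a small centring shift, then squeeze.

Emit:
drive_tool:
  rows:
    - [[0,0,0],[0.2,0.2,-0.5],8.5]
    - [[0,0,0],[0,0,-0.5],8.5]
    - [[0,0,0],[0,0,-0.5],8.5]
    - [[0,0,0],[0,0,-0.4],8.5]
    - [[0,0,0],[0,0,0],8.5]

```text
clock: 5.65
position: [0.4878, 0.0244, -0.0283]
ee_rot: [-0.0, 0.776, 0.63, -0.0]
contact_force: [0.7, 0.5, 0.7]
width: 0.085
gripper_force: 0.0
```

Emit:
drive_tool:
  rows:
    - [[0,0,0],[0,0,0],7.0]
    - [[0,0,0],[0,0,0],7.0]
    - [[0,0,0],[0,0,0],6.0]
    - [[0,0,0],[0,0,0],4.0]
    - [[0,0,0],[0,0,0],4.0]
    - [[0,0,0],[0,0,0],4.0]
    - [[0,0,0],[0,0,0],4.0]
    - [[0,0,0],[0,0,0],4.0]
  force: 20

```text
clock: 6.65
position: [0.4859, 0.0248, -0.0271]
ee_rot: [-0.001, 0.776, 0.63, -0.001]
contact_force: [-5.3, 2.2, 11.0]
width: 0.055
gripper_force: 19.0
```

Emit:
drive_tool:
  rows:
    - [[0,0,0],[0,0,0.4],4.0]
    - [[0,0,0],[0,0,0.8],4.0]
    - [[0,0,0],[0,0,2],4.0]
    - [[0,0,0],[0,0,3],4.0]
    - [[0,0,0],[0,0,3],4.0]
    - [[0,0,0],[0,0,0],4.0]
    - [[0,0,0],[0,0,0],4.0]

```text
clock: 7.52
position: [0.4876, 0.0245, 0.0636]
ee_rot: [-0.0, 0.776, 0.63, -0.0]
contact_force: [0.1, -0.1, -0.7]
width: 0.055
gripper_force: 21.8
```

```bash
python3 - <<'E'
from h import *
print(manip.get_state()["position"],manip.get_state()["width"])
s=avg("side",4)
cv2.imwrite("pics/d4.png",crop(s,300,185,70,60,8))
E
```

```text
[0.48756369 0.02447015 0.063587  ] 0.05504860057844562
```

View pics/d4.png

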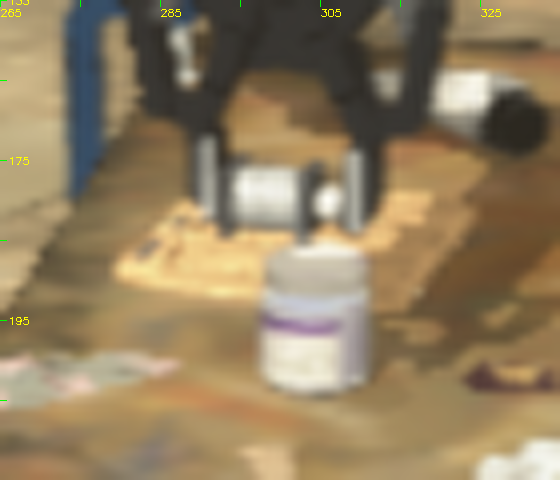

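Plunger A is held level, with the jaws at 55 mm. That is about 10 mm of travel, so it's the middle one and goes to bay 2. Carrying it there now.

Emit:
drive_tool:
  rows:
    - [[0,0,-0.01],[0,2,1],4.0]
    - [[0,0,-0.01],[0.1,4,1],4.0]
    - [[0,0,-0.01],[0.1,4,0],4.0]
    - [[0,0,-0.01],[0.1,4,0],4.0]
    - [[0,0,-0.01],[0.1,4,0],4.0]
    - [[0,0,-0.01],[0,3,0],4.0]
    - [[0,0,0],[0,1.7,0],4.0]
    - [[0,0,0],[0,0,0],4.0]

```text
clock: 8.72
position: [0.4919, 0.2518, 0.0835]
ee_rot: [0.0, 0.794, 0.607, -0.001]
contact_force: [-0.3, -0.9, -1.7]
width: 0.0547
gripper_force: 21.9
```

Emit:
drive_tool:
  rows:
    - [[0,0,0],[0,0,-2],4.0]
    - [[0,0,0],[0,0,-3],4.0]
    - [[0,0,0],[0,0,-2],4.0]
    - [[0,0,0],[0,0,-1],4.0]
    - [[0,0,0],[0,0,0],4.0]

```text
clock: 9.35
position: [0.4919, 0.2505, 0.0037]
ee_rot: [-0.0, 0.795, 0.606, -0.001]
contact_force: [-0.6, -0.6, -1.2]
width: 0.0548
gripper_force: 21.9
```

Emit:
drive_tool:
  rows:
    - [[0,0,0],[0,0.1,-1],4.0]
    - [[0,0,0],[0,0,-0.8],4.0]
    - [[0,0,0],[0,0,-0.4],4.0]
    - [[0,0,0],[0,0,0],4.0]

```text
clock: 9.85
position: [0.4919, 0.2524, -0.0182]
ee_rot: [-0.0, 0.795, 0.607, -0.0]
contact_force: [-0.3, 0.6, -0.7]
width: 0.0552
gripper_force: 21.9
```

Emit:
drive_tool:
  rows:
    - [[0,0,0],[0,0,-0.2],4.0]
    - [[0,0,0],[0,0,-0.2],4.0]
    - [[0,0,0],[0,0,0],4.0]

```text
clock: 10.22
position: [0.4921, 0.2524, -0.0219]
ee_rot: [0.0, 0.795, 0.607, -0.0]
contact_force: [-0.2, -0.2, -0.3]
width: 0.055
gripper_force: 21.9
```

Emit:
drive_tool:
  rows:
    - [[0,0,0],[0,0,-0.15],4.0]
    - [[0,0,0],[0,0,0],4.0]

```text
clock: 10.48
position: [0.4924, 0.2525, -0.0229]
ee_rot: [0.0, 0.795, 0.607, 0.0]
contact_force: [-1.1, 0.1, 3.6]
width: 0.055
gripper_force: 22.9
```

Touched down. Opening in small steps.

Emit:
drive_tool:
  rows:
    - [[0,0,0],[0,0,0],5.7]
    - [[0,0,0],[0,0,0],5.9]
    - [[0,0,0],[0,0,0],6.1]
    - [[0,0,0],[0,0,0],6.3]
    - [[0,0,0],[0,0,0],6.5]
    - [[0,0,0],[0,0,0],6.8]
    - [[0,0,0],[0,0,0],7.4]
    - [[0,0,0],[0,0,0],7.6]

```text
clock: 11.48
position: [0.4923, 0.2525, -0.0232]
ee_rot: [0.0, 0.795, 0.607, 0.0]
contact_force: [-0.0, -0.0, -0.8]
width: 0.0763
gripper_force: 0.0
```

Emit:
drive_tool:
  rows:
    - [[0,0,0],[0,0,0],7.8]
    - [[0,0,0],[0,0,1.5],7.8]
    - [[0,0,0],[0,0,3],7.8]
    - [[0,0,0],[0,0,5],8.5]
    - [[0,0,0],[0,0,5],8.5]
    - [[0,0,0],[0,0,0],8.5]

```text
clock: 12.22
position: [0.4955, 0.2537, 0.1272]
ee_rot: [0.002, 0.795, 0.607, 0.005]
contact_force: [-0.3, -0.5, -0.5]
width: 0.085
gripper_force: 0.0
```

A is in bay 2 and seated. Now B, keeping the path clear of the oil bottle.

Emit:
drive_tool:
  rows:
    - [[0,0,-0.01],[-0.2,-3,0],8.5]
    - [[0,0,-0.01],[-0.2,-5,0],8.5]
    - [[0,0,-0.01],[-0.2,-5,0],8.5]
    - [[0,0,-0.01],[-0.2,-5,0],8.5]
    - [[0,0,-0.01],[-0.2,-5,0],8.5]
    - [[0,0,-0.01],[-0.2,-5,0],8.5]
    - [[0,0,-0.01],[-0.2,-5,0],8.5]
    - [[0,0,-0.01],[0,-2,0],8.5]

```text
clock: 13.22
position: [0.4773, -0.1, 0.1213]
ee_rot: [-0.0, 0.819, 0.573, -0.0]
contact_force: [-0.3, -0.2, 0.3]
width: 0.085
gripper_force: 0.0
```

Emit:
drive_tool:
  rows:
    - [[0,0,0],[4,-2.5,0],8.5]
    - [[0,0,-0.01],[4,-2.5,0],8.5]
    - [[0,0,0],[4,-2.5,0],8.5]
    - [[0,0,0],[4,-2.5,0],8.5]
    - [[0,0,0],[0,0,0],8.5]

```text
clock: 13.85
position: [0.6402, -0.1994, 0.1201]
ee_rot: [0.0, 0.822, 0.57, -0.0]
contact_force: [-1.0, 1.1, -0.7]
width: 0.0848
gripper_force: 0.0
```

Emit:
drive_tool:
  rows:
    - [[0,0,0],[0.15,0.1,-4],8.5]
    - [[0,0,0],[0,0,-4],8.5]
    - [[0,0,0],[0,0,-2.5],8.5]
    - [[0,0,0],[0,0,-1.5],8.5]
    - [[0,0,0],[0,0,-0.7],8.5]
    - [[0,0,0],[0,0,-0.7],8.5]
    - [[0,0,0],[0,0,-0.5],8.5]
    - [[0,0,0],[0,0,0],8.5]

```text
clock: 14.85
position: [0.6397, -0.1966, -0.0173]
ee_rot: [0.0, 0.821, 0.57, 0.0]
contact_force: [-0.2, 0.0, 1.3]
width: 0.0849
gripper_force: 0.0
```

Emit:
drive_tool:
  rows:
    - [[0,0,0],[0.2,-0.2,-0.2],8.5]
    - [[0,0,0],[0,0,-0.25],8.5]
    - [[0,0,0],[0,0,0],7.0]
    - [[0,0,0],[0,0,0],6.5]
    - [[0,0,0],[0,0,0],4.0]
    - [[0,0,0],[0,0,0],4.0]
    - [[0,0,0],[0,0,0],4.0]
    - [[0,0,0],[0,0,0],4.0]

```text
clock: 15.85
position: [0.641, -0.1982, -0.021]
ee_rot: [-0.0, 0.821, 0.57, -0.0]
contact_force: [-2.7, 1.1, 5.5]
width: 0.0615
gripper_force: 21.0
```

Emit:
drive_tool:
  rows:
    - [[0,0,0],[0,0,0],4.0]
    - [[0,0,0],[0,0,0],4.0]
    - [[0,0,0],[0,0,0],4.0]

```text
clock: 16.23
position: [0.6411, -0.1982, -0.021]
ee_rot: [-0.0, 0.821, 0.57, -0.0]
contact_force: [-3.4, 0.8, 6.6]
width: 0.0617
gripper_force: 21.0
```

Emit:
drive_tool:
  rows:
    - [[0,0,0],[0,0,0.3],4.0]
    - [[0,0,0],[0,0,0.7],4.0]
    - [[0,0,0],[0,0,1.5],4.0]
    - [[0,0,0],[0,0,3],4.0]
    - [[0,0,0],[0,0,4],4.0]
    - [[0,0,0],[0,0,4],4.0]
    - [[0,0,0],[0,0,0],4.0]
    - [[0,0,0],[0,0,0],4.0]

```text
clock: 17.23
position: [0.6411, -0.1983, 0.1129]
ee_rot: [-0.0, 0.821, 0.57, -0.0]
contact_force: [0.8, 0.3, -2.0]
width: 0.0613
gripper_force: 22.4
```

B's jaws read 61.3 mm, about 4 mm of travel, so it gives least and goes to bay 3.

Emit:
drive_tool:
  rows:
    - [[0,0,0],[-3,2,0],4.0]
    - [[0,0,0],[-4,2.5,0],4.0]
    - [[0,0,0.01],[-4,2.5,0],4.0]
    - [[0,0,0.01],[-3,2.5,0],4.0]
    - [[0,0,0.01],[-2,4,0],4.0]
    - [[0,0,0.01],[-0.2,4.5,0],4.0]
    - [[0,0,0.01],[0,5,0],4.0]
    - [[0,0,0.01],[0,5,0],4.0]

```text
clock: 18.23
position: [0.4781, 0.0827, 0.1116]
ee_rot: [-0.001, 0.804, 0.595, -0.001]
contact_force: [1.2, -0.6, -1.3]
width: 0.0611
gripper_force: 22.7
```

Emit:
drive_tool:
  rows:
    - [[0,0,0.01],[0,5,0],4.0]
    - [[0,0,0.01],[0,4,0],4.0]
    - [[0,0,0.01],[0,2.5,0],4.0]
    - [[0,0,0],[0,1,0],4.0]
    - [[0,0,0],[0,0,0],4.0]

```text
clock: 18.85
position: [0.4789, 0.2062, 0.1121]
ee_rot: [-0.0, 0.795, 0.607, -0.001]
contact_force: [0.0, -0.4, -0.8]
width: 0.0609
gripper_force: 22.7
```

Emit:
drive_tool:
  rows:
    - [[0,0,0],[0,0,-3],4.0]
    - [[0,0,0],[0,0,-4],4.0]
    - [[0,0,0],[0,0,-3],4.0]
    - [[0,0,0],[0,0,-1.5],4.0]
    - [[0,0,0],[0,0,-0.7],4.0]
    - [[0,0,0],[0,0,-0.4],4.0]
    - [[0,0,0],[0,0,0],4.0]

```text
clock: 19.73
position: [0.4801, 0.2063, -0.0124]
ee_rot: [0.0, 0.795, 0.607, 0.0]
contact_force: [-0.8, -0.1, -2.2]
width: 0.0614
gripper_force: 22.6
```

Emit:
drive_tool:
  rows:
    - [[0,0,0],[0,0,-0.2],4.0]
    - [[0,0,0],[0,0,0],4.0]

```text
clock: 19.98
position: [0.4799, 0.2063, -0.0145]
ee_rot: [0.0, 0.795, 0.607, 0.0]
contact_force: [0.1, -2.6, -0.4]
width: 0.0615
gripper_force: 22.6
```

Emit:
drive_tool:
  rows:
    - [[0,0,0],[0,0,-0.15],4.0]
    - [[0,0,0],[0,0,0],4.0]

```text
clock: 20.23
position: [0.4797, 0.2063, -0.0164]
ee_rot: [0.0, 0.795, 0.607, -0.0]
contact_force: [-0.8, -3.1, -0.1]
width: 0.0612
gripper_force: 22.6
```

Emit:
drive_tool:
  rows:
    - [[0,0,0],[0,0,-0.1],4.0]
    - [[0,0,0],[0,0,0],4.0]

```text
clock: 20.48
position: [0.4797, 0.2062, -0.0169]
ee_rot: [0.0, 0.795, 0.607, -0.0]
contact_force: [-1.1, -2.7, 4.7]
width: 0.0613
gripper_force: 23.7
```

There's a sideways touch on the +y divider. I'll ease over toward −y before releasing.

Emit:
drive_tool:
  rows:
    - [[0,0,0],[0,0,0.15],4.0]
    - [[0,0,0],[-0.1,-0.3,0],4.0]
    - [[0,0,0],[0,0,0],4.0]

```text
clock: 20.85
position: [0.4786, 0.2036, -0.016]
ee_rot: [-0.0, 0.795, 0.606, 0.0]
contact_force: [0.4, 0.0, -1.5]
width: 0.0612
gripper_force: 22.7
```

Emit:
drive_tool:
  rows:
    - [[0,0,0],[0,0,-0.15],4.0]
    - [[0,0,0],[0,0,0],4.0]

```text
clock: 21.1
position: [0.4789, 0.2036, -0.0169]
ee_rot: [0.0, 0.795, 0.607, 0.0]
contact_force: [-2.2, -0.2, 3.9]
width: 0.0616
gripper_force: 23.8
```

Emit:
drive_tool:
  rows:
    - [[0,0,0],[0,0,0],6.3]
    - [[0,0,0],[0,0,0],6.5]
    - [[0,0,0],[0,0,0],6.7]
    - [[0,0,0],[0,0,0],7.0]
    - [[0,0,0],[0,0,0],7.6]
    - [[0,0,0],[0,0,0],7.8]
    - [[0,0,0],[0,0,1.5],7.8]
    - [[0,0,0],[0,0,3],7.8]

```text
clock: 22.1
position: [0.4778, 0.2032, 0.0279]
ee_rot: [-0.0, 0.795, 0.607, -0.001]
contact_force: [-0.2, -1.4, 0.9]
width: 0.0783
gripper_force: 0.0
```

Emit:
drive_tool:
  rows:
    - [[0,0,0],[0,0,5],8.5]
    - [[0,0,0],[0,-2,5],8.5]
    - [[0,0,0.05],[0,-5,0],8.5]
    - [[0,0,0.05],[0,-5,0],8.5]
    - [[0,0,0.05],[0,-5,0],8.5]
    - [[0,0,0.05],[0,-5,0],8.5]
    - [[0,0,0.05],[0,-5,0],8.5]
    - [[0,0,0.05],[0,-5,0],8.5]

```text
clock: 23.1
position: [0.4787, -0.1182, 0.1289]
ee_rot: [0.001, 0.695, 0.719, 0.0]
contact_force: [0.2, -0.3, -0.1]
width: 0.0849
gripper_force: 0.0
```

Emit:
drive_tool:
  rows:
    - [[0,0,0.05],[0,-5,0],8.5]
    - [[0,0,0.05],[0,-5,0],8.5]
    - [[0,0,0.05],[0,-5,0],8.5]
    - [[0,0,0.02],[0,-5,0],8.5]
    - [[0,0,0],[0,-5,0],8.5]
    - [[0,0,0],[0,-3,0],8.5]
    - [[0,0,0],[0,0,0],8.5]

```text
clock: 23.98
position: [0.4785, -0.3989, 0.1283]
ee_rot: [0.001, 0.633, 0.774, -0.0]
contact_force: [0.3, 1.3, 1.0]
width: 0.0847
gripper_force: 0.0
```

Now C. I'll tilt the tool 0.15 rad away from the glass jar first, then descend.

```bash
python3 - <<'E'
from h import *
im=avg("top",6);cv2.imwrite("pics/top_mid.png",im)
x,y,t=.4915,.2515,-.265
s=3.;g=np.array([[-.1,-.09],[-.1,.09],[.085,.09],[.085,-.09]])
R=np.array([[np.cos(t),-np.sin(t)],[np.sin(t),np.cos(t)]])
src=np.float32([proj("top",np.r_[R@a+[x,y],.03]) for a in g])
dst=np.float32([[(.09-a[1])*1000*s,(.085-a[0])*1000*s] for a in g])
H=cv2.getPerspectiveTransform(src,dst)
w=cv2.warpPerspective(im,H,(540,555),flags=cv2.INTER_CUBIC);cv2.imwrite("pics/rect_mid.png",w)
w0=cv2.warpPerspective(cv2.imread("pics/top0.png"),H,(540,555),flags=cv2.INTER_CUBIC)
d=cv2.absdiff(w,w0).max(2);m=(d>35).astype(np.uint8)
n,l,st,ce=cv2.connectedComponentsWithStats(m)
for i in range(1,n):
    if st[i,4]>300:
        r=cv2.minAreaRect(np.argwhere(l==i)[:,::-1].astype(np.float32))
        print("y %.1f x %.1f mm"%(90-r[0][0]/3,85-r[0][1]/3),np.array(r[1])/3,r[2],"cent",90-ce[i][0]/3,85-ce[i][1]/3)
E
```

```text
y 75.6 x 80.5 mm [ 9.24388695 17.88731639] 84.5596694946289 cent 74.86760461760461 80.26046176046177
y 14.8 x 80.5 mm [12.34789785  8.86076037] 59.03623962402344 cent 15.027146464646464 80.59974747474747
y 71.1 x 70.6 mm [ 9.97515869 22.51696014] 63.00416564941406 cent 71.14711809754131 70.13220475614672
y 84.1 x 59.2 mm [23.80916087  7.50904274] 74.05460357666016 cent 84.6900212314225 61.524769992922856
y 46.7 x 5.5 mm [ 34.91671244 117.08889771] 0.2377404421567917 cent 47.5076431158843 8.129991395519298
y 0.7 x 14.2 mm [38.99024963 97.89824422] 0.6330767869949341 cent 1.925676097682853 7.801049278620951
y -74.6 x 56.4 mm [ 6.10709063 12.91884486] 3.3664608001708984 cent -74.92483660130719 57.510620915032675
y -45.7 x 11.3 mm [39.33333333 90.66666667] 0.0 cent -43.905843138729125 10.606556144505845
y 83.7 x 15.0 mm [12.66666412 58.66665649] 0.0 cent 84.46214644980077 16.344895159709978
y 83.0 x -60.8 mm [12.33333333 14.        ] 90.0 cent 84.17027243589743 -60.379407051282044
```

Emit:
drive_tool:
  rows:
    - [[0.05,0.01,0],[0.5,-0.3,0],8.5]
    - [[0.05,0.01,0],[0.5,-0.3,0],8.5]
    - [[0.05,0.01,0],[0.5,-0.2,0],8.5]
    - [[0,0,0],[0,0,0],8.5]

```text
clock: 24.78
position: [0.4941, -0.4047, 0.1272]
ee_rot: [-0.059, 0.63, 0.773, 0.049]
contact_force: [-0.3, -1.1, -0.9]
width: 0.0849
gripper_force: 0.0
```

Emit:
drive_tool:
  rows:
    - [[0,0,0],[0,-0.2,-4],8.5]
    - [[0,0,0],[0,0,-4],8.5]
    - [[0,0,0],[0,0,-2.5],8.5]
    - [[0,0,0],[0,0,-1.5],8.5]
    - [[0,0,0],[0,0,-1],8.5]
    - [[0,0,0],[0,0,-0.6],8.5]
    - [[0,0,0],[0,0,0],8.5]

```text
clock: 25.65
position: [0.4938, -0.4066, -0.0081]
ee_rot: [-0.059, 0.63, 0.773, 0.049]
contact_force: [0.0, 0.1, 0.3]
width: 0.0854
gripper_force: 0.0
```

Emit:
drive_tool:
  rows:
    - [[0,0,0],[0,0,-0.6],8.5]
    - [[0,0,0],[0,0,-0.6],8.5]
    - [[0,0,0],[0,0,0],8.5]

```text
clock: 26.02
position: [0.4933, -0.4062, -0.021]
ee_rot: [-0.06, 0.63, 0.773, 0.049]
contact_force: [0.2, 0.9, 0.2]
width: 0.0847
gripper_force: 0.0
```

Emit:
drive_tool:
  rows:
    - [[0,0,0],[0,0,0],7.0]
    - [[0,0,0],[0,0,0],6.5]
    - [[0,0,0],[0,0,0],6.0]
    - [[0,0,0],[0,0,0],4.0]
    - [[0,0,0],[0,0,0],4.0]
    - [[0,0,0],[0,0,0],4.0]
    - [[0,0,0],[0,0,0],4.0]
    - [[0,0,0],[0,0,0],4.0]

```text
clock: 27.02
position: [0.4926, -0.4076, -0.0186]
ee_rot: [-0.059, 0.63, 0.773, 0.048]
contact_force: [-5.0, -0.8, 9.0]
width: 0.0491
gripper_force: 19.6
```

Emit:
drive_tool:
  rows:
    - [[0,0,0],[0,0,0.3],4.0]
    - [[0,0,0],[0,0,0.7],4.0]
    - [[0,0,0],[0,0,1.5],4.0]
    - [[0,0,0],[0,0,3],4.0]
    - [[0,0,0],[0,0,4],4.0]
    - [[0,0,0],[0,0,4],4.0]
    - [[0,0,0],[0,0,0],4.0]
    - [[0,0,0],[0,0,0],4.0]

```text
clock: 28.02
position: [0.4933, -0.4061, 0.1143]
ee_rot: [-0.059, 0.63, 0.773, 0.049]
contact_force: [0.0, -0.1, -3.2]
width: 0.0486
gripper_force: 21.1
```

C's jaws read 48.6 mm, about 16 mm of travel, so it gives most and goes to bay 1. I'm keeping the tilt and only yawing while I carry it over.

Emit:
drive_tool:
  rows:
    - [[0,0,-0.03],[0,3,0],4.0]
    - [[0,0,-0.03],[0,5,0],4.0]
    - [[0,0,-0.03],[0,5,0],4.0]
    - [[0,0,-0.03],[0,5,0],4.0]
    - [[0,0,-0.03],[0,5,0],4.0]
    - [[0,0,-0.03],[0,5,0],4.0]
    - [[0,0,-0.03],[0,5,0],4.0]
    - [[0,0,-0.03],[0,5,0],4.0]

```text
clock: 29.02
position: [0.4922, -0.0246, 0.113]
ee_rot: [-0.054, 0.718, 0.691, 0.055]
contact_force: [-0.7, -0.5, -1.1]
width: 0.049
gripper_force: 21.1
```

Emit:
drive_tool:
  rows:
    - [[0,0,-0.04],[0,5,0],4.0]
    - [[0,0,-0.04],[0,5,0],4.0]
    - [[0,0,-0.04],[0,5,0],4.0]
    - [[0,0,-0.04],[0.2,5,0],4.0]
    - [[0,0,-0.04],[0.3,5,0],4.0]
    - [[0,0,-0.02],[0.3,4,0],4.0]
    - [[0,0,0],[0.2,2.5,0],4.0]
    - [[0,0,0],[0,0,0],4.0]

```text
clock: 30.02
position: [0.5021, 0.2896, 0.1127]
ee_rot: [-0.047, 0.789, 0.61, 0.059]
contact_force: [-0.1, -0.0, -1.8]
width: 0.0489
gripper_force: 21.1
```

Emit:
drive_tool:
  rows:
    - [[0,0,-0.01],[0.15,0.65,-2],4.0]
    - [[0,0,0],[0,0,-4],4.0]
    - [[0,0,0],[0,0,-3],4.0]
    - [[0,0,0],[0,0,-1.5],4.0]
    - [[0,0,0],[0,0,-0.8],4.0]
    - [[0,0,0],[0,0,-0.6],4.0]
    - [[0,0,0],[0,0,-0.4],4.0]
    - [[0,0,0],[0,0,0],4.0]

```text
clock: 31.02
position: [0.5054, 0.295, -0.0081]
ee_rot: [-0.046, 0.793, 0.605, 0.061]
contact_force: [0.2, 0.1, -0.9]
width: 0.0489
gripper_force: 21.3
```

Emit:
drive_tool:
  rows:
    - [[0,0,0],[0,0,-0.2],4.0]
    - [[0,0,0],[0,0,0],4.0]

```text
clock: 31.28
position: [0.5052, 0.295, -0.0102]
ee_rot: [-0.046, 0.793, 0.605, 0.061]
contact_force: [-0.4, -0.9, -0.7]
width: 0.0491
gripper_force: 21.3
```

Emit:
drive_tool:
  rows:
    - [[0,0,0],[0,0,-0.15],4.0]
    - [[0,0,0],[0,0,0],4.0]

```text
clock: 31.52
position: [0.5051, 0.2949, -0.012]
ee_rot: [-0.046, 0.793, 0.605, 0.061]
contact_force: [-0.1, 0.4, -1.4]
width: 0.0491
gripper_force: 21.3
```

Emit:
drive_tool:
  rows:
    - [[0,0,0],[0,0,-0.2],4.0]
    - [[0,0,0],[0,0,0],4.0]

```text
clock: 31.78
position: [0.5051, 0.2949, -0.0141]
ee_rot: [-0.046, 0.793, 0.605, 0.061]
contact_force: [-0.4, 0.6, -2.0]
width: 0.0488
gripper_force: 21.2
```

Emit:
drive_tool:
  rows:
    - [[0,0,0],[0,0,-0.15],4.0]
    - [[0,0,0],[0,0,0],4.0]

```text
clock: 32.02
position: [0.5053, 0.2952, -0.0145]
ee_rot: [-0.046, 0.793, 0.605, 0.061]
contact_force: [-1.7, -0.2, 5.0]
width: 0.0489
gripper_force: 22.7
```

Emit:
drive_tool:
  rows:
    - [[0,0,0],[0,0,0],5.1]
    - [[0,0,0],[0,0,0],5.4]
    - [[0,0,0],[0,0,0],5.7]
    - [[0,0,0],[0,0,0],6.0]
    - [[0,0,0],[0,0,0],6.3]
    - [[0,0,0],[0,0,0],6.6]
    - [[0,0,0],[0,0,0],6.9]
    - [[0,0,0],[0,0,0],7.4]

```text
clock: 33.02
position: [0.5054, 0.295, -0.0152]
ee_rot: [-0.046, 0.793, 0.605, 0.061]
contact_force: [0.3, 1.2, 0.1]
width: 0.0738
gripper_force: 0.0
```

Emit:
drive_tool:
  rows:
    - [[0,0,0],[0,0,0],7.8]
    - [[0,0,0],[0,0,0],7.8]
    - [[0,0,0],[0,-0.1,1.2],7.8]
    - [[0,0,0],[0,-0.2,2],7.8]
    - [[0,0,0],[0,0,5],8.5]
    - [[0,0,0],[0,0,5],8.5]

```text
clock: 33.78
position: [0.505, 0.2917, 0.1185]
ee_rot: [-0.046, 0.793, 0.605, 0.061]
contact_force: [0.5, 0.6, 0.6]
width: 0.0848
gripper_force: 0.0
```

Emit:
drive_tool:
  rows:
    - [[0,0,0],[0,-4,0],8.5]
    - [[0,0,0],[0,-5,0],8.5]
    - [[0,0,0],[0,-5,0],8.5]
    - [[0,0,0],[0,-5,0],8.5]
    - [[0,0,0],[0,-5,0],8.5]
    - [[0,0,0],[0,-5,0],8.5]
    - [[0,0,0],[0,-3,0],8.5]
    - [[0,0,0],[0,0,0],8.5]

```text
clock: 34.78
position: [0.5057, -0.0302, 0.1174]
ee_rot: [-0.045, 0.794, 0.604, 0.061]
contact_force: [1.1, 1.8, -0.3]
width: 0.0849
gripper_force: 0.0
```

```bash
python3 - <<'E'
from h import *
im=avg("top",6);sd=avg("side",6)
x,y,t=.4915,.2515,-.265
s=2.4;g=np.array([[-.1,-.09],[-.1,.09],[.085,.09],[.085,-.09]])
R=np.array([[np.cos(t),-np.sin(t)],[np.sin(t),np.cos(t)]])
def rect(z):
    src=np.float32([proj("top",np.r_[R@a+[x,y],z]) for a in g])
    dst=np.float32([[(.09-a[1])*1000*s,(.085-a[0])*1000*s] for a in g])
    w=cv2.warpPerspective(im,cv2.getPerspectiveTransform(src,dst),(432,444),flags=cv2.INTER_CUBIC)
    for i in range(-80,90,20):
        X=int((90-i)*s);cv2.line(w,(X,0),(X,6),(0,255,0),1);cv2.putText(w,str(i),(X-8,18),0,.35,(0,255,255),1)
        Y=int((85-i)*s);cv2.line(w,(0,Y),(6,Y),(0,255,0),1);cv2.putText(w,str(i),(8,Y+4),0,.35,(0,255,255),1)
    for X in (45,0,-45): cv2.line(w,(int((90-X)*s),24),(int((90-X)*s),40),(0,0,255),1)
    return w
u,v=proj("side",np.array([.49,.25,.02]))
sc=cv2.resize(crop(sd,u,v,58,36,6),(348,216)); tp=cv2.resize(im[120:260,70:470],(348,122))
col=np.vstack([sc,tp,np.zeros((444-338,348,3),np.uint8)])
cv2.imwrite("pics/final.png",np.hstack([rect(.025),col]))
E
```

```text
(no output)
```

View pics/final.png

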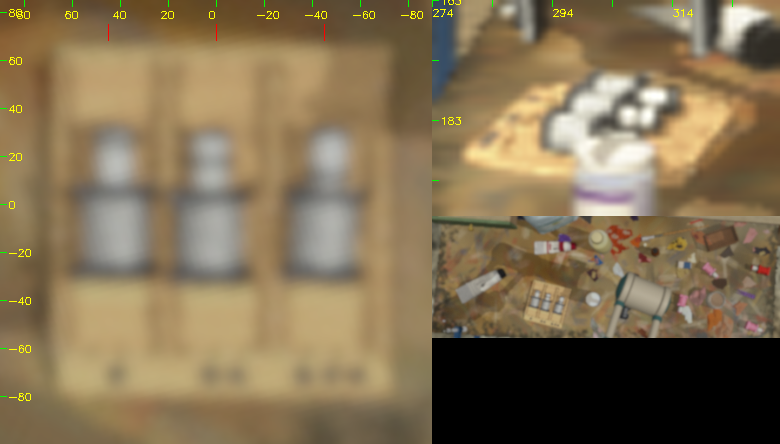

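The final view shows all three plungers flat and centred in their bays, at rectified columns of about 113, 212 and 325. A's witness ring sits mid-rod, as expected, the bystanders look undisturbed, and the arm is clear.

```bash
python3 -c "
from rig import job
print(job.sign_off())"
```

```text
the job is handed in; nothing more can be done
None
```

I graded the three plungers by how far each gave under the squeeze (about 16, 10 and 4 mm), set them flat in bays 1, 2 and 3 in that order, and handed the job in at about 35 s; it returned no verdict.

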